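Release the index plunger of a telescopic stand column

TASK

The telescopic stand column lies on the rubber mat on its side, propped on its plunger knob. Roll it over along the mat, without picking it up, until it sits on the flat of its tube with the knob straight up; only then grip the knob, pull the spring plunger fully back so that its pin is clear of the hole in the inner post, and keep holding it there so that a colleague can slide the post: the program finishes while the gripper is still holding the knob pulled out, with the column still down on the mat. Do not disturb the other things on the mat and bench.

Things in the scene. Friction and masses are not known exactly. Their poses are not given: they have to be found in the camera images.
- mat: Dark rubber bench mat, 260 x 420 x 3 mm, fixed to the bench. Origin at the centre of its underside, on the bench top; z up, so its top is at 3 mm.
- column: Telescopic stand column, 344 mm long, 0.9 kg, loose: aluminium tube of 38 mm diameter, thinner steel post out of one end, black plunger knob square on its side. Origin: on the tube's axis level with the plunger, about the balance point. y: along the tube to the post (tube from y = -156 to +76 mm). z: from the axis out to the knob. Starts on its round side, propped on the knob's rim, origin 19 mm above the mat.
- flat (a point): Middle of the flat (19 mm wide, along the whole tube) on the side opposite the knob, 16.5 mm from the tube's axis; same axes as the column. With the flat down the knob points straight up and the column stays put, tube top 35.5 mm above the mat; within about 20 degrees of that it drops onto the flat by itself. Farther off it stays about where it is left, or rolls slowly back.
- post_end (a point): Centre of the bare end of the steel inner post (26 mm diameter, with a row of cross holes), on the tube's axis 188 mm from the plunger. At the start the knob points to the robot's side, about 8 degrees below level; pushed slowly at mid-height of the tube, away from that side, the column rolls on the mat without sliding, and 98 degrees of turn (32 mm of travel) bring the knob up.
- knob (a point): Middle of the plunger's black cylindrical pull knob (22 mm diameter, 22 mm high, same axes as the column), on the plunger's axis 45 mm from the tube's axis while the pin is home: the knob reaches from z = 34 to 56 mm in the column's frame and moves out with the plunger. Below it stand a steel hexagon body 19 mm across flats (22 mm over corners, z = 22 to 33 mm) and the top of the tube (z = 19 mm).
- plunger (a joint): How far the plunger is pulled out along the column's z axis, in m: 0 = pin home in the hole of the inner post (the start), 0.008 = the pin just leaves the hole, 0.012 = the stop, fully back. A spring pulls it home: about 2 N to start, 4.4 N at the stop.
- inner_post (a joint): How far the inner post has slid out of the tube, in m; 0 at the start, locked there by the pin, free to slide when the pin is clear.
- clamp_collar: Bystander: steel split clamp collar, 44 mm diameter, 13 mm high, lying on the mat. Origin at the centre of its underside.
- hex_key: Bystander: L-shaped hex key, 100 x 30 mm, 6 mm thick, lying on the mat. Origin near the middle of its long arm, at its underside.
- pot: Bystander: white sample pot with a screw lid, 54 mm diameter, 68 mm high, standing on the mat. Origin at the centre of its underside.
- stand_foot: Heavy grey foot of the stand, fixed, 150 x 210 mm plate with a 75 mm high socket, to the right of the mat. Origin at the centre of its underside.
- amber: Bystander: amber glass bottle, 58 mm diameter, 118 mm high, right of the work. Origin at the centre of its underside.

How it is judged:
By the outcome, as a careful person would: the job done as asked, in the order asked, and still so for the second after the job is handed in, while the arm keeps its last pose, push and grip.
It also fails if it takes over 43 s, if anything falls off the work surface, if the arm or the gripper's body presses on something with over 40 N, if the wrist force passes 120 N, or if a joint passes its speed limit or range.

ROBOT

A 6-joint arm with a two-finger parallel gripper is mounted at the origin on a cart in front of the work surface, level with it; the furniture and walls round the work are solid. World frame = base frame: x ahead of the robot, y to its left, z up, the work surface at z = 0. Lengths are in m, angles in rad, forces in N, time in s.
With the tool pointing down it reaches from about 0.375 to 0.975 m from the base axis. Payload 3.8 kg.
Tool frame: the origin (TCP) lies at the very end of the fingers, on their centre line; the grasp point (between the pads) lies 19 mm behind it; z points along the fingers, y is the direction in which the jaws open and shut (so a half turn about z gives the same grasp; the last joint's range is limited). The gripper opens to 88 mm and grips with 3 to 60 N. Pads are 18 mm wide; open, the fingers measure 123 mm over their backs; the gripper's body (75 mm by 187 mm) begins 45 mm behind the grasp point.
Start: joints at [1.257, 0.264, 1.604, -0, 1.274, -0.037], TCP at [0.184, 0.649, 0.239] pointing down, gripper open.
Joint ranges: [-2.63, 2.63], [-0.94, 2.18], [0.31, 2.57], [-1.31, 4.45], [0, 2.66], [-2.55, 2.55]. Speed limits (rad/s): [2.57, 2.57, 3.14, 3.14, 3.14, 3.14].

INTERFACE

Orientations are given as a unit quaternion [x, y, z, w].
In Python, from rig import sensors, viewer, workorder gives the robot as it stands. The module is installed in compiled form; this text tells all that it offers.
- The arm moves only by the tool move_arm, never from a script. Its argument "deltas" is a list of rows, each an object with "linear": the shift along the world's x, y, z in cm, a list of three; "rot": the turn, a rotation vector about the world's x, y, z in degrees, a list of three. A call has 1 to 5 rows; each row is the pose to reach, as a shift and turn from the pose measured when the call began; what a row does not reach only later rows make up. A row lasts 1/8 s, in which the tool goes at most 62.5 mm and 10.7 degrees, less where a joint would pass 70% of its speed; a pose out of reach is approached as far as the arm can. A call with a gripper value outside its range is refused whole. "claw" is the opening, from 0 (shut) to 1 (fully open), set as the call begins (left out, the last holds). The fingers move at their own pace and stop on an object; "force" is the grip in N (left out, the last holds). Time passes only in rows, so rows that repeat a pose let the fingers close. It gives the time, the measured TCP pose, the force and the opening at its end, in the units of the state.
- sensors.read_state(): the state, without advancing time (a new reading comes with each control period).
- viewer.camera(name): name is "scene" or "top" or "wrist"; returns the picture (400x640x3 uint8, red, green, blue); there is no depth.
- viewer.get_calibration(name): a dict with "K" (3x3 intrinsics, pixels), "R" (3x3) and "t" (3): a world point X has camera coordinates R X + t. Camera axes: x right, y down, z forward; pixel columns grow to the right and rows downward; lengths in m; the calibration is good to about 2 mm. The wrist camera is an equidistant fisheye: a pixel r from the principal point sees the ray r / f radians off the axis. A picture is of the moment at which its call begins: read the wrist's pose just before it. get_calibration takes no time and is no camera call; for the wrist camera it gives the pose at the moment of the call.
- workorder.sign_off(): hands the job in, once; it reports no verdict.
The state is a dict: "clock": time; "qpos": joint angles; "qvel": joint speeds; "tau": joint torques, N m; "tool_pos": TCP position; "orientation": TCP orientation; "wrist_force": force on the tool from outside, world axes, zero at the start; "wrist_torque": the same for the moment, N m; "grip_width": finger opening in m.
Only numpy, scipy, OpenCV 4.12 (cv2) and the standard library are available. Lean on these libraries where they do the work, as an engineer would, in place of code of your own. Each camera call takes 0.05 s, during which the arm holds its last target.

## Working session

There is one attempt and no reset: what is moved stays moved. The work goes in short steps, Python scripts to look and compute and a tool call to move; the robot and the scene stay as the last step left them, time stands still between calls to the robot, and variables do not carry over. Pictures are saved under pics/ and viewed, and the job is handed in when it is done.

Besides the shell and the picture viewer there is one more tool, called after ">>>" as name([rows], argument=value, ...), one row to a line, values as JSON. move_arm: Moves the arm, as the interface text tells. Its arguments: {"type":"object","properties":{"deltas":{"type":"array","items":{"type":"object","properties":{"linear":{"type":"array","items":{"type":"number"}},"rot":{"type":"array","items":{"type":"number"}}}}},"claw":{"type":"number"},"force":{"type":"number"}},"required":["deltas"]}

```bash
mkdir -p pics
cat > h.py <<'E'
import numpy as np, cv2
from rig import sensors, viewer, workorder
def snap(n,f,crop=None,s=1):
    im=viewer.camera(n)[:,:,::-1].copy()
    cv2.imwrite('pics/raw_'+f+'.png',im)
    if crop: x0,y0,x1,y1=crop; im=im[y0:y1,x0:x1]
    im=cv2.resize(im,None,fx=s,fy=s,interpolation=cv2.INTER_CUBIC)
    cv2.imwrite('pics/'+f+'.png',im)
def ray(n,u,v,c=None):
    c=c or viewer.get_calibration(n);K,R,t=[np.array(c[k]) for k in'KRt']
    d=np.linalg.inv(K)@[u,v,1]; return -R.T@t,R.T@d
def atz(n,u,v,z):
    o,d=ray(n,u,v); return o+d*(z-o[2])/d[2]
def proj(n,X):
    c=viewer.get_calibration(n);K,R,t=[np.array(c[k]) for k in'KRt']
    p=K@(R@np.array(X)+t); return p[:2]/p[2]
E
python3 - <<'E'
from h import *
print(sensors.read_state())
for n in('scene','top'):
    snap(n,n+'0'); c=viewer.get_calibration(n); print(n,c, -np.array(c['R']).T@c['t'])
E
```

```text
{'clock': 0.0, 'qpos': array([ 1.25708299e+00,  2.64739275e-01,  1.60536164e+00, -7.62777371e-06,
        1.27369940e+00, -3.68964719e-02]), 'qvel': array([-1.34476034e-04,  1.51555227e-03,  1.74911099e-03, -4.00162187e-04,
        9.44888381e-06,  4.53316321e-04]), 'tau': array([ 1.37356779e-03, -5.02100587e+01, -3.56887114e+01,  7.28100515e-02,
        2.93477532e-02, -1.91068975e-04]), 'tool_pos': array([0.18425751, 0.64862873, 0.23740403]), 'orientation': array([ 1.37965751e-01,  9.90436385e-01, -1.08755127e-03, -1.88928112e-04]), 'wrist_force': array([0.47141974, 0.94134378, 0.423846  ]), 'wrist_torque': array([ 0.04170833, -0.02299832,  0.02607394]), 'grip_width': 0.08837464378554122}
scene {'K': array([[471.59922282,   0.        , 316.44741017],
       [  0.        , 471.59922282, 198.4121296 ],
       [  0.        ,   0.        ,   1.        ]]), 'R': array([[ 0.87634455, -0.48167048, -0.00371321],
       [-0.37994952, -0.68649549, -0.61996961],
       [ 0.29607195,  0.54471782, -0.78461704]]), 't': array([-0.51115669,  0.15097456,  1.31606863])} [ 0.11566108 -0.85945176  1.12431148]
top {'K': array([[428.34369409,   0.        , 321.33014703],
       [  0.        , 428.34369409, 200.05354725],
       [  0.        ,   0.        ,   1.        ]]), 'R': array([[ 0.02026271, -0.99975678,  0.00870595],
       [-0.98971141, -0.02129118, -0.141485  ],
       [ 0.14163595, -0.00574951, -0.98990212]]), 't': array([-0.12020603,  0.52753716,  1.29907035])} [ 0.34055019 -0.10147589  1.36163759]
```

View pics/scene0.png

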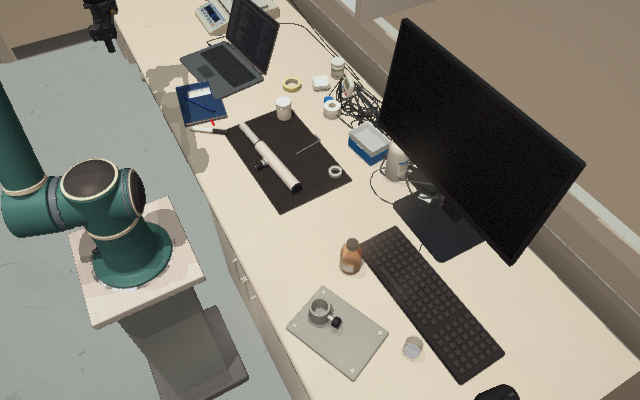

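View pics/top0.png

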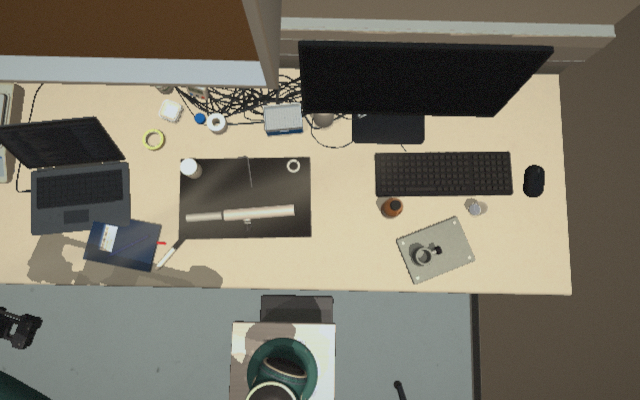

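The column lies across the mat centre: post end on the left (188,217), tube to (294,211), knob below at about (248,222) facing the robot. The pot is at (190,168), hex key (249,172), collar (293,166). I'll enlarge the crops.

Run:
```python
import cv2
a=cv2.imread('pics/raw_top0.png')[145:245,170:325]; cv2.imwrite('pics/t0c.png',cv2.resize(a,None,fx=5,fy=5,interpolation=cv2.INTER_CUBIC))
a=cv2.imread('pics/raw_scene0.png')[90:215,220:360]; cv2.imwrite('pics/s0c.png',cv2.resize(a,None,fx=5,fy=4.8,interpolation=cv2.INTER_CUBIC)[:600])
```

```text
(no output)
```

View pics/t0c.png

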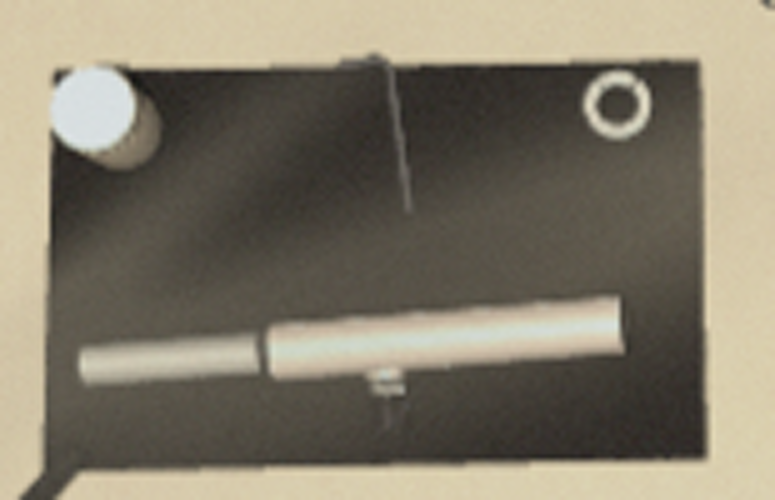

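View pics/s0c.png

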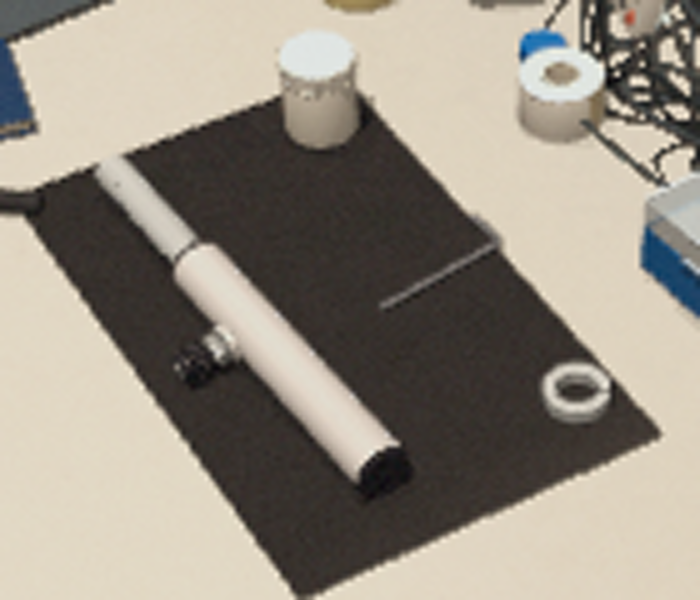

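The enlarged top view shows the post end at crop (80,364), the tube from (268,351) to (622,326), and the knob hex at (385,382). The hex key tip at (408,210) is the nearest object on the roll side.

Run:
```python
from h import *
P={}
for k,(u,v),z in [('post',(80,364),.022),('tubeL',(268,351),.022),('tubeR',(622,326),.022),('edgeT_L',(268,327),.022),('edgeB_L',(270,379),.022),('edgeT_R',(620,297),.022),('edgeB_R',(624,354),.022),('hexdark',(387,395),.017),('hexkeytip',(408,210),.006),('hexkeycorner',(375,58),.006),('collar',(617,104),.016),('pot',(93,108),.071),('matTL',(55,70),.003),('matTR',(698,62),.003),('matBR',(706,457),.003),('matBL',(45,468),.003)]:
    P[k]=atz('top',u/5+170,v/5+145,z); print(k,P[k].round(4))
d=P['post']-P['tubeR']; print(np.linalg.norm(d), np.degrees(np.arctan2(-d[0],d[1])))
d/=np.linalg.norm(d)
print('origin from post',P['post']-.188*d,'from tubeR',P['tubeR']+.156*d,'tubeL',P['tubeL']-.076*d)
for k,(u,v),z in [('post',(110,170),.022),('tubeR',(385,470),.022),('knobend',(190,368),.012)]:
    print(k,atz('scene',u/5+220,v/4.8+90,z).round(4))
```

```text
post [0.467  0.3134 0.022 ]
tubeL [0.4776 0.1963 0.022 ]
tubeR [ 0.4982 -0.0252  0.022 ]
edgeT_L [0.4928 0.1971 0.022 ]
edgeB_L [0.4601 0.1941 0.022 ]
edgeT_R [ 0.5165 -0.0234  0.022 ]
edgeB_R [ 0.4805 -0.0269  0.022 ]
hexdark [0.452  0.1214 0.017 ]
hexkeytip [0.572  0.1151 0.006 ]
hexkeycorner [0.6713 0.1407 0.006 ]
collar [ 0.6421 -0.0174  0.016 ]
pot [0.6202 0.3005 0.071 ]
matTL [0.6595 0.3478 0.003 ]
matTR [ 0.6741 -0.0684  0.003 ]
matBR [ 0.4181 -0.0797  0.003 ]
matBL [0.4025 0.337  0.003 ]
0.3400069240511134 5.262147866579809
origin from post [0.48421409 0.12618858 0.022     ] from tubeR [0.48384787 0.13016483 0.022     ] tubeL [0.48461117 0.12063431 0.022     ]
post [0.4626 0.3052 0.022 ]
tubeR [ 0.4995 -0.0301  0.022 ]
knobend [0.4348 0.1153 0.012 ]
```

>>> move_arm([
  {"linear": [2.6,-5.2,0],"rot": [0,0,4]},
  {"linear": [5.2,-10.4,0],"rot": [0,0,8]},
  {"linear": [7.8,-15.6,0],"rot": [0,0,12]},
  {"linear": [10.4,-20.8,0],"rot": [0,0,16]},
  {"linear": [13,-26,0],"rot": [0,0,21]},
], claw=1)

```text
clock: 0.72
tool_pos: [0.3146, 0.3868, 0.2371]
orientation: [-0.046, 0.999, -0.001, -0.0]
wrist_force: [0.6, 0.4, 0.7]
grip_width: 0.0881
```

>>> move_arm([
  {"linear": [2.6,-5.3,-1],"rot": [0.4,-4,0]},
  {"linear": [5.2,-10.6,-2],"rot": [0.7,-8,0]},
  {"linear": [7.8,-16,-4],"rot": [1.1,-12,0]},
  {"linear": [10.4,-21.3,-6],"rot": [1.5,-16,0]},
  {"linear": [13,-26.6,-8],"rot": [1.8,-20,0]},
])

```text
clock: 1.35
tool_pos: [0.4448, 0.1195, 0.1568]
orientation: [-0.046, 0.983, 0.006, 0.176]
wrist_force: [1.4, 0.5, -0.3]
grip_width: 0.0883
```

Run:
```python
from h import *
c=viewer.get_calibration('wrist'); snap('wrist','w0'); print(c, -np.array(c['R']).T@c['t'])
s=sensors.read_state(); print(s['tool_pos'],s['orientation'],s['qpos'],s['wrist_force'])
```

```text
{'K': array([[309.70691629,   0.        , 323.21521992],
       [  0.        , 309.70691629, 198.30828436],
       [  0.        ,   0.        ,   1.        ]]), 'R': array([[-0.09184326,  0.9957658 , -0.00390963],
       [ 0.81310605,  0.07726118,  0.57696556],
       [ 0.57482464,  0.04981146, -0.81675912]]), 't': array([-0.07741834, -0.4358849 ,  0.02451352])} [0.33321932 0.10954646 0.27120954]
[0.4432868  0.11299612 0.15268152] [-0.0439486   0.98381387  0.00321656  0.17369066] [ 0.23990965 -0.3107183   2.36983459 -0.08931582  0.74027037 -1.36461679] [-1.92540352 -1.94951755 -2.22828685]
```

View pics/w0.png

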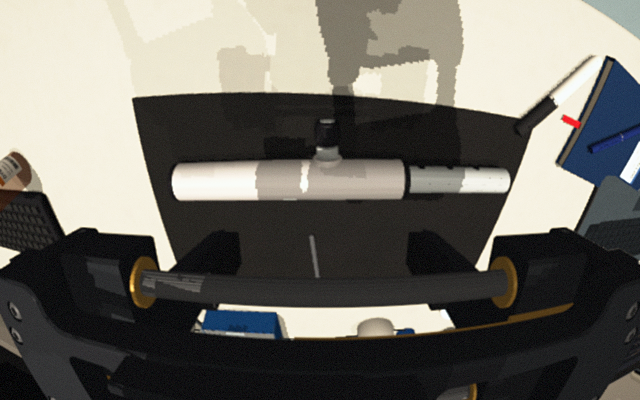

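The wrist view shows the knob at (326,134) sticking toward the robot, the tube's butt end at (173,181), the post end at (510,180) and the fingers at (225,255) and (425,255), roughly centred on the knob. I'll measure again from here now that the arm has settled.

```bash
cat >> h.py <<'E'
def wz(u,v,z,c):
    K,R,t=[np.array(c[k]) for k in'KRt']
    a=np.array([u-K[0,2],v-K[1,2]]);r=np.hypot(*a);th=r/K[0,0]
    d=R.T@np.array([*(np.sin(th)*a/r),np.cos(th)]);o=-R.T@t
    return o+d*(z-o[2])/d[2]
E
python3 - <<'E'
from h import *
c=viewer.get_calibration('wrist'); snap('wrist','w1',(150,90,530,260),2); s=sensors.read_state(); print(s['tool_pos'],s['orientation'],s['wrist_force'])
import json
json.dump({k:np.array(c[k]).tolist() for k in c},open('c1.json','w'))
E
```

```text
[0.44223055 0.11535862 0.15328957] [-0.04197402  0.98423818  0.0043922   0.17173845] [ 0.02112784  0.1387442  -0.61615152]
```

View pics/w1.png

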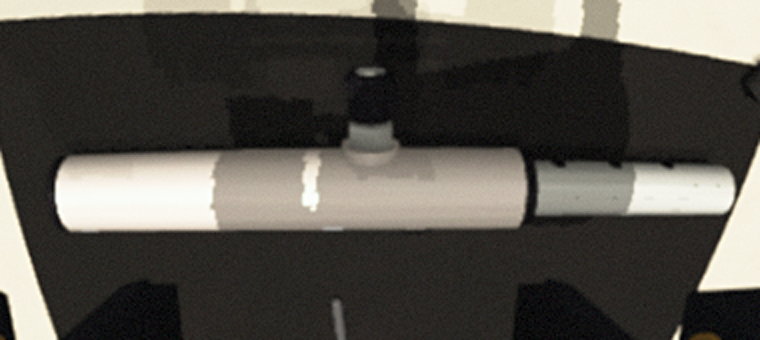

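In the 2x crop, the knob's centre line is at column 371, the tube end at (60,192), the tube/post joint at (528,188), the post end at (735,190) and the knob at (370,95).

Run:
```python
from h import *
import json
c=json.load(open('c1.json'))
w=lambda u,v,z: wz(150+u/2,90+v/2,z,c)
for k,u,v,z in[('R',60,192,.022),('L',528,188,.022),('post',735,190,.022),('knob',371,95,.017),('hexkey',336,300,.009)]: print(k,w(u,v,z).round(4))
```

```text
R [ 0.5019 -0.0296  0.022 ]
L [0.4787 0.2025 0.022 ]
post [0.4667 0.3231 0.022 ]
knob [0.4411 0.1223 0.017 ]
hexkey [0.5706 0.1168 0.009 ]
```

>>> move_arm([
  {"linear": [0.2,0.4,-4]},
  {"linear": [0.3,0.6,-8]},
  {"linear": [0.3,0.6,-11]},
  {"linear": [0.3,0.6,-12.5]},
  {"linear": [0.3,0.6,-12.5]},
])

```text
invalid input at $.deltas[0]: expected keys linear, rot
```

Run:
```python
from h import *
snap('wrist','w2');snap('scene','s2',(200,80,360,220),4)
s=sensors.read_state(); print(s['tool_pos'],s['orientation'],s['wrist_force'])
```

```text
[0.44378835 0.11950171 0.15627255] [-0.04357634  0.983904    0.00602541  0.1731985 ] [-0.54087236  0.77324431  0.70090018]
```

View pics/w2.png

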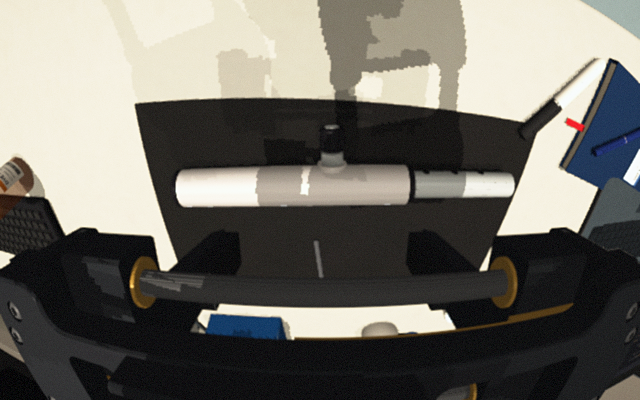

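View pics/s2.png

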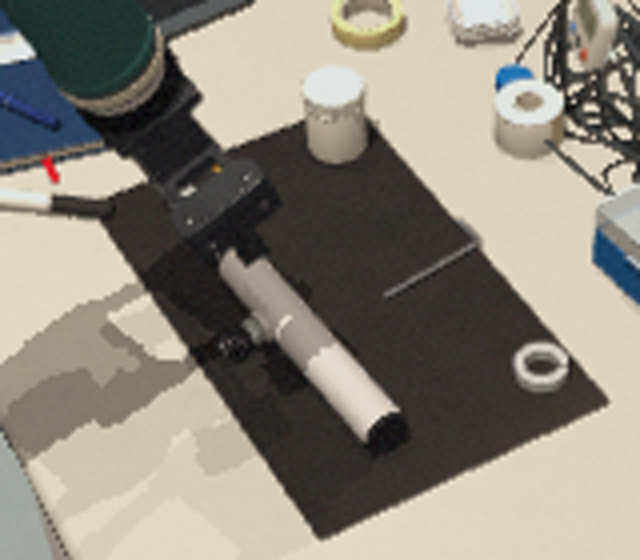

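The move was refused because every row needs "rot", so the arm is still above the column with its readings settling.

>>> move_arm([
  {"linear": [0.2,0.2,-4],"rot": [0,0,0]},
  {"linear": [0.2,0.2,-8],"rot": [0,0,0]},
  {"linear": [0.2,0.2,-11],"rot": [0,0,0]},
  {"linear": [0.2,0.2,-12.8],"rot": [0,0,0]},
  {"linear": [0.2,0.2,-12.8],"rot": [0,0,0]},
])

```text
clock: 2.17
tool_pos: [0.4447, 0.123, 0.0272]
orientation: [-0.045, 0.984, 0.006, 0.172]
wrist_force: [0.2, -0.0, 0.4]
grip_width: 0.0881
```

Run:
```python
from h import *
snap('wrist','w3');snap('scene','s3',(200,80,360,220),4)
s=sensors.read_state(); print(s['tool_pos'],s['orientation'],s['wrist_force'])
```

```text
[0.44659489 0.12300946 0.02924034] [-0.044635    0.98376086  0.00643017  0.17372664] [-1.47609501 -0.54908031 -0.60497572]
```

View pics/w3.png

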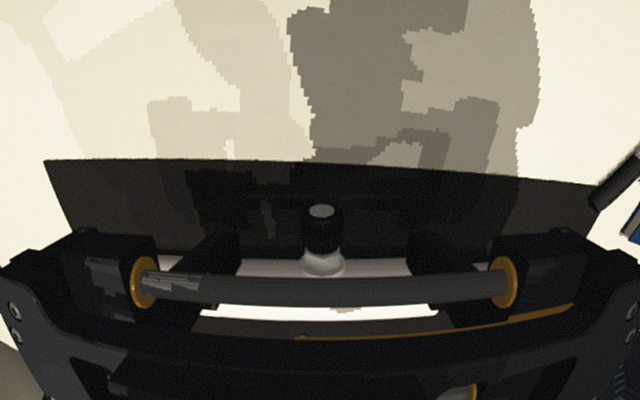

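View pics/s3.png

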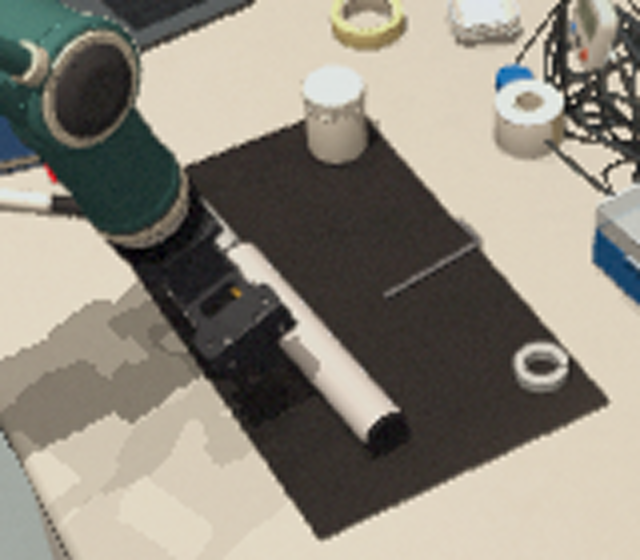

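The fingers straddle the knob, which is centred at (322,230). Lowering to mid-height and starting the slow push.

>>> move_arm([
  {"linear": [0,-0.1,-0.5],"rot": [0,0,0]},
  {"linear": [0,-0.1,-0.9],"rot": [0,0,0]},
  {"linear": [0,-0.1,-0.9],"rot": [0,0,0]},
  {"linear": [0.4,-0.1,-0.9],"rot": [0,0,0]},
  {"linear": [0.7,-0.1,-0.9],"rot": [0,0,0]},
])

```text
clock: 2.9
tool_pos: [0.4541, 0.122, 0.0205]
orientation: [-0.045, 0.984, 0.006, 0.174]
wrist_force: [-0.3, 0.8, -0.5]
grip_width: 0.0879
```

>>> move_arm([
  {"linear": [0.2,0,0],"rot": [0,0,0]},
  {"linear": [0.4,0,0],"rot": [0,0,0]},
  {"linear": [0.6,0.1,0],"rot": [0,0,0]},
  {"linear": [0.8,0.1,0],"rot": [0,0,0]},
  {"linear": [1.0,0.1,0],"rot": [0,0,0]},
])

```text
clock: 3.52
tool_pos: [0.4641, 0.123, 0.0204]
orientation: [-0.045, 0.984, 0.006, 0.174]
wrist_force: [-2.5, -0.8, 2.8]
grip_width: 0.088
```

Run:
```python
from h import *
snap('wrist','w4');snap('scene','s4',(200,80,360,220),4)
s=sensors.read_state(); print(s['tool_pos'],s['orientation'],s['wrist_force'])
```

```text
[0.46458098 0.12309545 0.02063501] [-0.04449758  0.98365996  0.00657175  0.17432688] [ 0.67654922 -0.49139883 -0.2077381 ]
```

View pics/w4.png

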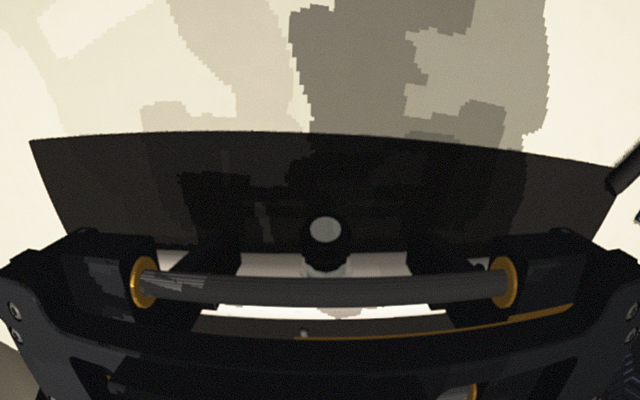

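View pics/s4.png

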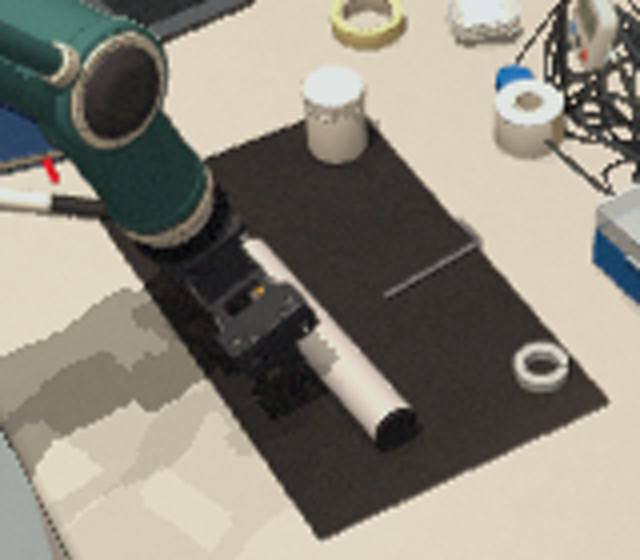

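The knob's end face, now at (326,229), is turning up toward the camera, so the column is rolling. Continuing.

>>> move_arm([
  {"linear": [0.2,0,0],"rot": [0,0,0]},
  {"linear": [0.4,0,0],"rot": [0,0,0]},
  {"linear": [0.6,0.1,0],"rot": [0,0,0]},
  {"linear": [0.8,0.1,0],"rot": [0,0,0]},
  {"linear": [1.0,0.1,0],"rot": [0,0,0]},
])

```text
clock: 4.25
tool_pos: [0.4747, 0.1241, 0.0206]
orientation: [-0.045, 0.984, 0.007, 0.174]
wrist_force: [0.1, 0.1, 0.7]
grip_width: 0.088
```

Run:
```python
from h import *
snap('wrist','w5');snap('scene','s5',(200,80,360,220),4)
s=sensors.read_state(); print(s['tool_pos'],s['orientation'],s['wrist_force'])
```

```text
[0.4750702  0.12415051 0.02080389] [-0.04442266  0.9836076   0.00663835  0.17463862] [-0.37006456 -0.04394191 -0.87086439]
```

View pics/w5.png

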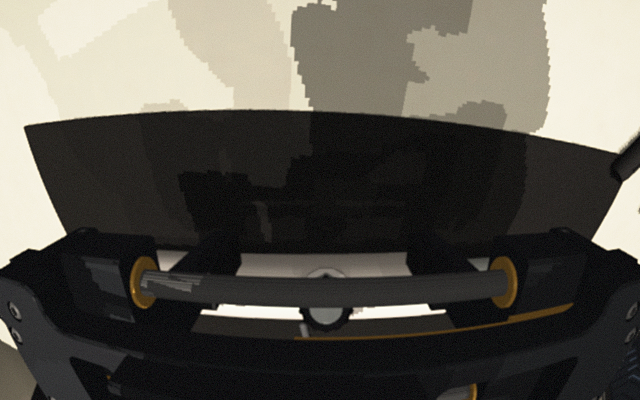

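View pics/s5.png

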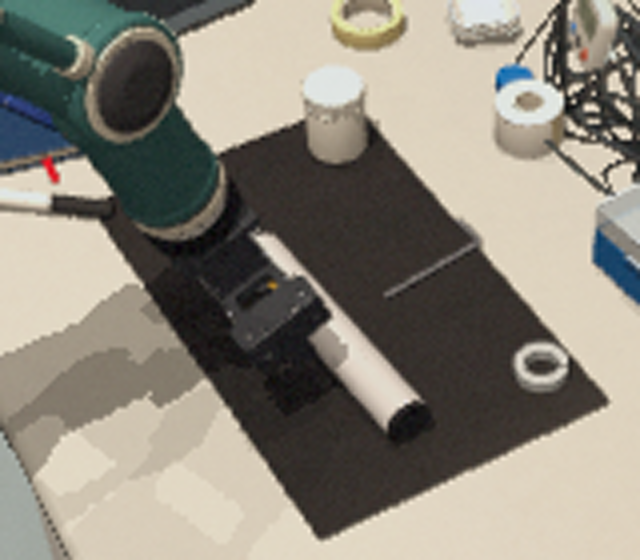

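The knob now points at the camera at (326,290), about 50–55° of turn. I'll continue a bit less each time.

>>> move_arm([
  {"linear": [0.2,0,0],"rot": [0,0,0]},
  {"linear": [0.4,0,0],"rot": [0,0,0]},
  {"linear": [0.6,0.1,0],"rot": [0,0,0]},
  {"linear": [0.7,0.1,0],"rot": [0,0,0]},
  {"linear": [0.8,0.1,0],"rot": [0,0,0]},
])

```text
clock: 4.97
tool_pos: [0.4834, 0.1252, 0.0209]
orientation: [-0.044, 0.984, 0.007, 0.175]
wrist_force: [0.0, -0.2, 0.6]
grip_width: 0.088
```

Run:
```python
from h import *
snap('wrist','w6');snap('scene','s6',(240,110,320,180),8)
s=sensors.read_state(); print(s['tool_pos'],s['orientation'],s['wrist_force'])
```

```text
[0.48338874 0.12518309 0.02088894] [-0.04438487  0.98357688  0.00667831  0.17481963] [ 1.225387   -0.20653749 -0.29072744]
```

View pics/w6.png

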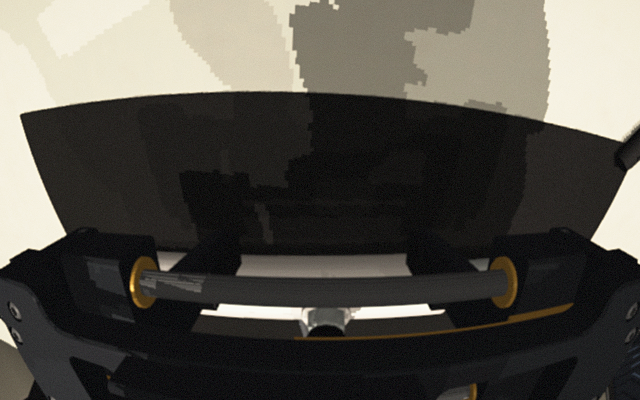

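View pics/s6.png

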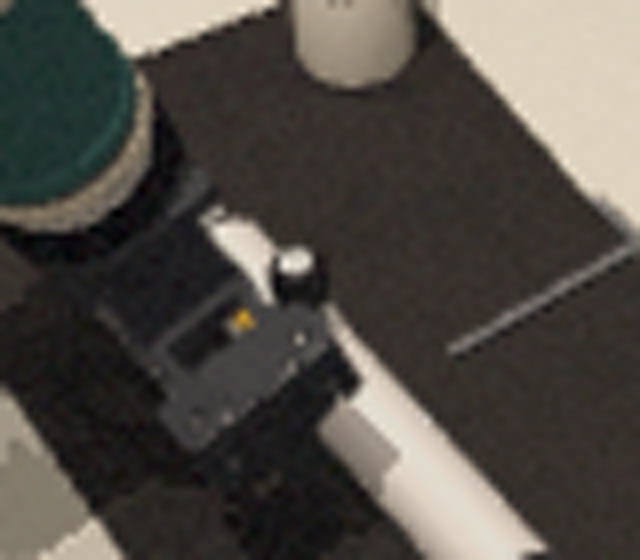

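The knob has come up past the gripper (scene top face at about (276.9,142.8)). I'll check how upright it is.

Run:
```python
from h import *
for z in(.07,.0755): print(atz('scene',276.9,142.8,z))
snap('top','t6',(170,145,325,245),5)
```

```text
[0.51204921 0.12795053 0.07      ]
[0.50998138 0.12279957 0.0755    ]
```

View pics/t6.png

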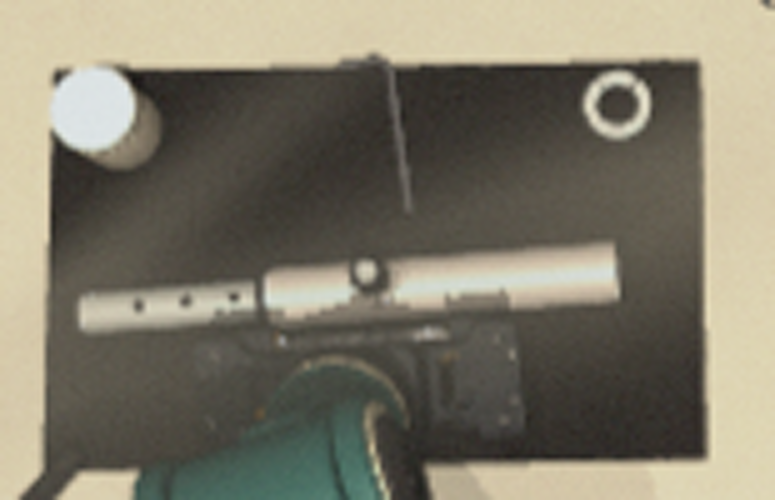

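The top view now shows the knob top at crop (366,270), the post end at (80,313), the tube end at (617,272) and the joint at (265,299). The holes in the post now face up.

Run:
```python
from h import *
f=lambda u,v,z: atz('top',u/5+170,v/5+145,z)
a=f(617,272,.0195);b=f(80,313,.0195);L=f(265,299,.0195);print(a,b,L)
d=(b-a)/np.linalg.norm(b-a);print(np.linalg.norm(b-a),np.degrees(np.arctan2(-d[0],d[1])))
o=a+.156/.344*(b-a);print('o',o,b-.188*d)
n=np.array([d[1],-d[0],0])
for z in(.0755,.073):
  k=f(366,270,z); print('knobtop',k,'along',(k-o)@d,'across',(k-o)@n, 'tilt',np.degrees(np.arctan2((k-o)@n,z-.0195)))
```

```text
[ 0.53277196 -0.02087055  0.0195    ] [0.49942217 0.31626146 0.0195    ] [0.51079501 0.20048795 0.0195    ]
0.33877751394059885 5.6494351186384835
o [0.51764822 0.1320149  0.0195    ] [0.51792918 0.12917461 0.0195    ]
knobtop [0.52270435 0.12776259 0.0755    ] along -0.0047293897066212455 across 0.004612969089164993 tilt 4.709076192788528
knobtop [0.52305842 0.12820818 0.073     ] along -0.004320814653456601 across 0.005009186412496781 tilt 5.34898964271373
```

The knob axis is upright within measurement error and travel was about 33 mm, so the column is on its flat. Backing off, then rising.

>>> move_arm([
  {"linear": [-0.5,0,0],"rot": [0,0,0]},
  {"linear": [-2,-0.2,0],"rot": [0,0,0]},
  {"linear": [-4,-0.4,1],"rot": [0,0,0]},
  {"linear": [-4.5,-0.4,5],"rot": [0,0,0]},
  {"linear": [-4.5,-0.4,9],"rot": [0,0,0]},
])

```text
clock: 5.75
tool_pos: [0.4356, 0.1207, 0.1103]
orientation: [-0.045, 0.984, 0.006, 0.173]
wrist_force: [0.7, -0.3, 0.3]
grip_width: 0.0882
```

>>> move_arm([
  {"linear": [0,0,2],"rot": [-0.9,10,0]},
  {"linear": [1,0,2],"rot": [-1.8,20,0]},
  {"linear": [3,0,2],"rot": [-1.8,20,0]},
  {"linear": [3,0,2],"rot": [-1.8,20,0]},
])

```text
clock: 6.25
tool_pos: [0.4657, 0.1206, 0.13]
orientation: [-0.045, 0.999, -0.001, -0.001]
wrist_force: [-0.9, -0.1, -0.0]
grip_width: 0.0882
```

Run:
```python
from h import *
from scipy.spatial.transform import Rotation as Ro
import json
snap('top','t7',(170,145,325,245),5);snap('scene','s7',(240,110,320,180),8)
c=viewer.get_calibration('wrist');snap('wrist','w7')
json.dump({k:np.array(c[k]).tolist() for k in c},open('c7.json','w'))
s=sensors.read_state(); print(s['tool_pos'],s['wrist_force'],s['clock'],s['qpos']);print(Ro.from_quat(s['orientation']).as_matrix().round(4))
```

```text
[0.46350011 0.12050751 0.12960345] [ 0.54466542 -0.19393403 -0.55345572] 6.4 [ 0.20394375 -0.0082782   2.12238599 -0.0026164   1.03161495 -1.4566489 ]
[[-0.9958 -0.091  -0.0036]
 [-0.091   0.9958 -0.003 ]
 [ 0.0038 -0.0027 -1.    ]]
```

View pics/t7.png

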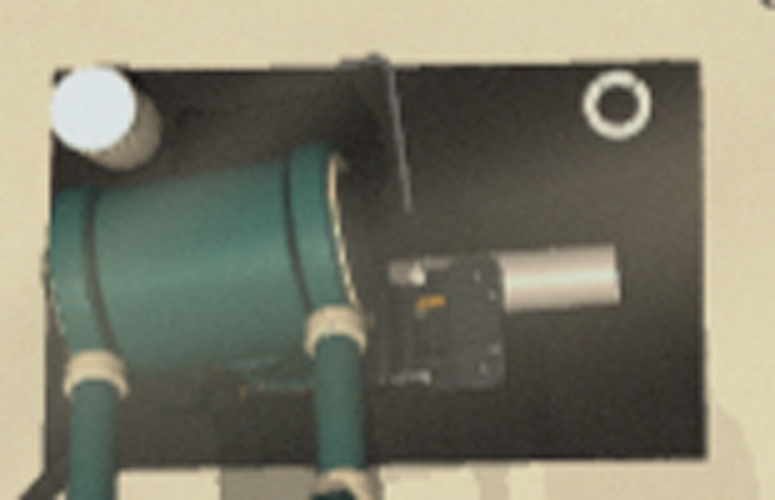

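View pics/s7.png

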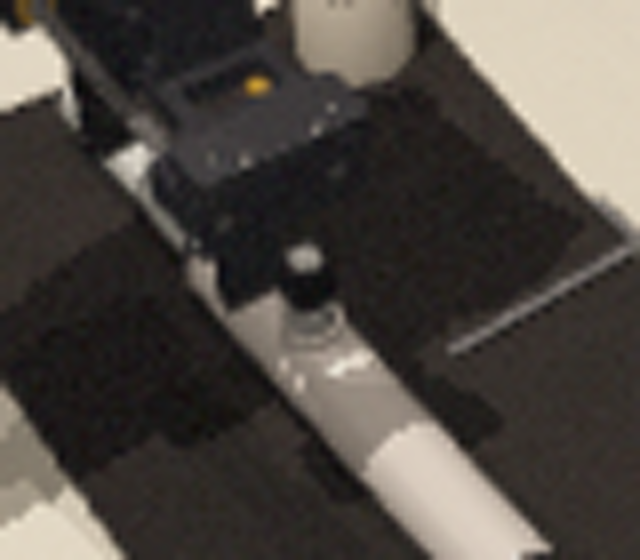

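View pics/w7.png

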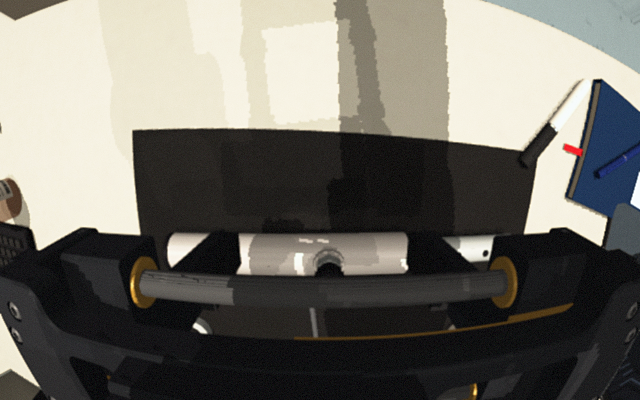

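```bash
python3 - <<'E'
from h import *
import json
c7=json.load(open('c7.json'))
print('scene top',atz('scene',240+305/8,110+258/8,.0755))
print('scene hexbase',atz('scene',240+315/8,110+340/8,.041))
print('scene tubeend R ctr', atz('scene',240+520/8,110+560/8,.03))
print('wrist hex',wz(328,256,.047,c7), wz(331,265,.053,c7))
for z in(.0385,.0755):
  for o in([.5177,.129],[.510,.125]):
    print(z,o,(proj('scene',[*o,z])-[240,110])*8)
E
python3 - <<'E'
import cv2
a=cv2.imread('pics/raw_w7.png')[220:320,160:520];cv2.imwrite('pics/w7c.png',cv2.resize(a[:, :],None,fx=2.2,fy=2.2,interpolation=cv2.INTER_CUBIC))
a=cv2.imread('pics/raw_s7.png')[90:200,220:340];cv2.imwrite('pics/s7c.png',cv2.resize(a[:, :],None,fx=5.4,fy=5.4,interpolation=cv2.INTER_CUBIC))
E
```

```text
scene top [0.51439176 0.12312076 0.0755    ]
scene hexbase [0.51095552 0.11230155 0.041     ]
scene tubeend R ctr [ 0.53252343 -0.02005049  0.03      ]
wrist hex [0.50709651 0.12803683 0.047     ] [0.51207048 0.13086681 0.053     ]
0.0385 [0.5177, 0.129] [312.2575708  311.99246212]
0.0385 [0.51, 0.125] [299.28446017 325.03958791]
0.0755 [0.5177, 0.129] [306.03759468 245.77973827]
0.0755 [0.51, 0.125] [292.79051684 258.88347375]
```

View pics/w7c.png

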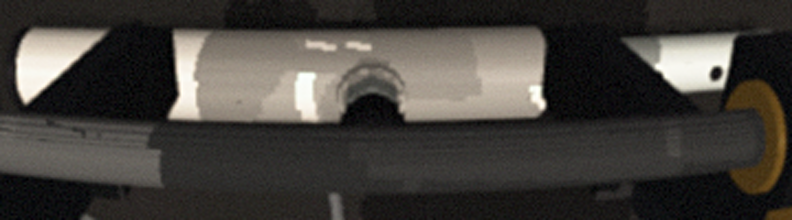

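View pics/s7c.png

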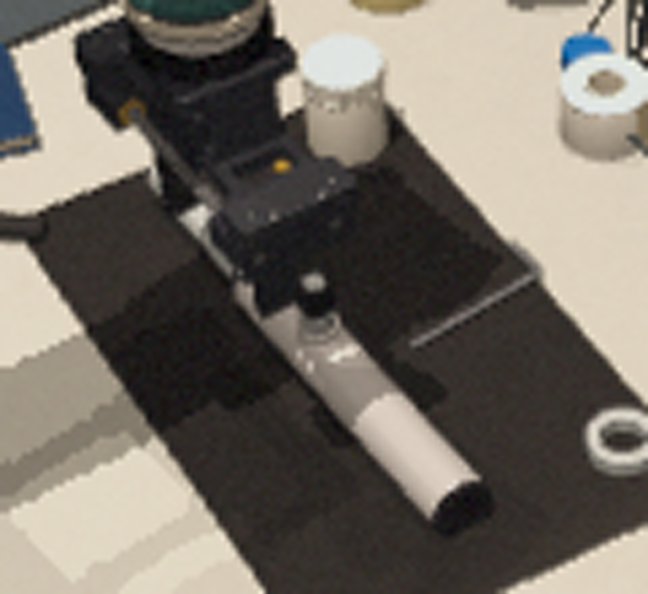

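The knob stands vertical in the scene view: its hex-to-top slope matches the projected vertical. Estimates for the knob are (0.514,0.123) from scene and (0.523,0.128) from top, while roll travel gives x≈0.517. I'll use (0.517,0.127), move above it and check.

>>> move_arm([
  {"linear": [2,0.3,0],"rot": [0,0,0]},
  {"linear": [4,0.6,-1],"rot": [0,0,0]},
  {"linear": [5.3,0.65,-2],"rot": [0,0,0]},
  {"linear": [5.3,0.65,-3.5],"rot": [0,0,0]},
  {"linear": [5.3,0.65,-3.5],"rot": [0,0,0]},
])

```text
clock: 7.02
tool_pos: [0.5144, 0.1266, 0.0924]
orientation: [-0.046, 0.999, -0.002, -0.004]
wrist_force: [-0.3, 0.2, 0.1]
grip_width: 0.088
```

Run:
```python
from h import *
snap('scene','s8',(230,90,330,180),6);snap('wrist','w8')
s=sensors.read_state(); print(s['tool_pos'],s['wrist_force'],s['clock'])
p=s['tool_pos']; print((proj('scene',p)-[230,90])*6, (proj('scene',[.517,.127,.0755])-[230,90])*6)
```

```text
[0.51547712 0.12684257 0.09393392] [ 0.17020739  0.25492866 -0.13839899] 7.125
[285.08864545 282.88903713] [289.99668439 307.16680297]
```

View pics/s8.png

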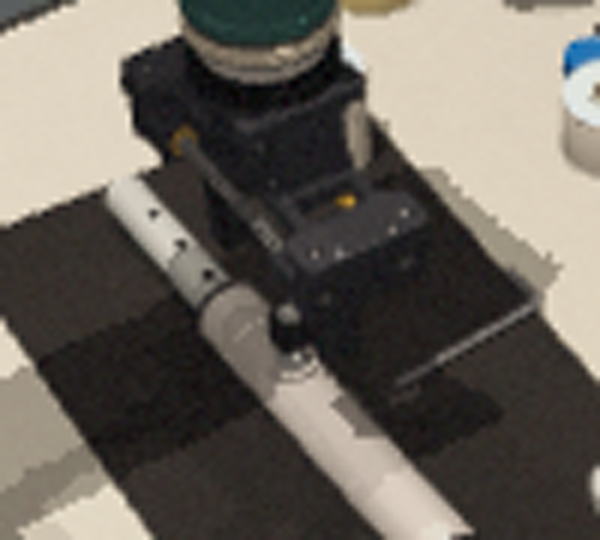

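View pics/w8.png

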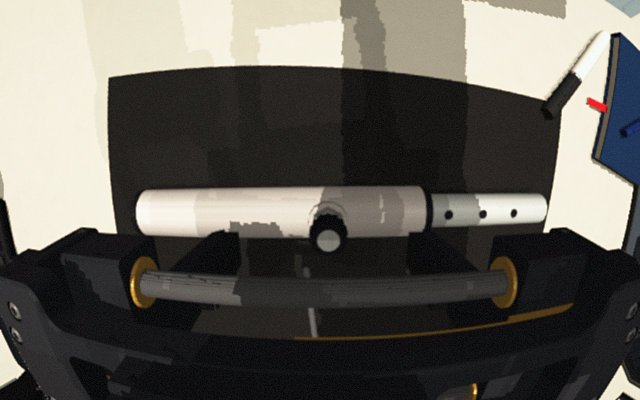

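The wrist view shows the knob top disc at (328,240), the tube end at (137,212), the post end at (546,208), and the knob between the fingertips (inner faces at 238 and 408). I'll compute the offset of the knob from the TCP.

Run:
```python
from h import *
c=viewer.get_calibration('wrist');s=sensors.read_state();p=s['tool_pos']
k=wz(328,240,.0755,c);print('knob',k,'diff',k-p)
a=wz(137,212,.0195,c);b=wz(546,208,.0195,c);print(a,b,a+(b-a)*156/344,np.linalg.norm(b-a))
print(wz(328,222,.0385,c))
K,R,t=[np.array(c[x]) for x in'KRt']
def pw(X):
    q=R@X+t;th=np.arctan2(np.hypot(q[0],q[1]),q[2]);return K[:2,2]+K[0,0]*th*q[:2]/np.hypot(q[0],q[1])
print('tcp px',pw(p))
```

```text
knob [0.51845997 0.12976316 0.0755    ] diff [ 0.00298285  0.00292059 -0.01843392]
[ 0.53524894 -0.03150557  0.0195    ] [0.49931074 0.32754037 0.0195    ] [0.51895138 0.13131759 0.0195    ] 0.36084005124768204
[0.52022422 0.13036852 0.0385    ]
tcp px [323.32321826 247.78533614]
```

Three estimates now agree on about (0.518,0.129), with the knob axis vertical. Descending so the fingertips end just above the hexagon.

>>> move_arm([
  {"linear": [0.3,0.25,0],"rot": [0,0,0]},
  {"linear": [0.3,0.25,-1.5],"rot": [0,0,0]},
  {"linear": [0.3,0.25,-3],"rot": [0,0,0]},
  {"linear": [0.3,0.25,-4],"rot": [0,0,0]},
  {"linear": [0.3,0.25,-4],"rot": [0,0,0]},
])

```text
clock: 7.75
tool_pos: [0.5171, 0.129, 0.0523]
orientation: [-0.046, 0.999, -0.002, -0.004]
wrist_force: [0.2, -0.3, 1.1]
grip_width: 0.0885
```

Run:
```python
from h import *
snap('wrist','w9');snap('scene','s9',(230,90,330,180),6)
s=sensors.read_state(); print(s['tool_pos'],s['orientation'],s['wrist_force'],s['clock'])
```

```text
[0.51840536 0.12930613 0.0536786 ] [-0.04560596  0.99895379 -0.0016144  -0.0029698 ] [-0.66293155 -0.03828044 -0.14535099] 7.85
```

View pics/s9.png

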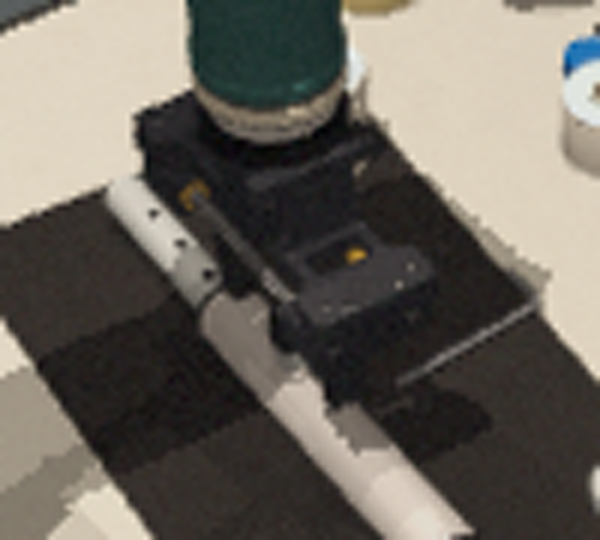

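View pics/w9.png

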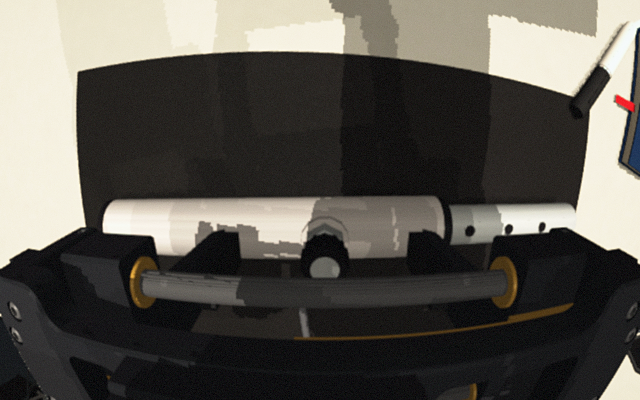

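The knob is centred between the fingers (325 against a finger mid of 323). Closing gently, then firming up.

>>> move_arm([
  {"linear": [0,0,0],"rot": [0,0,0]},
  {"linear": [0,0,0],"rot": [0,0,0]},
  {"linear": [0,0,0],"rot": [0,0,0]},
  {"linear": [0,0,0],"rot": [0,0,0]},
  {"linear": [0,0,0],"rot": [0,0,0]},
], claw=0.15, force=8)

```text
clock: 8.48
tool_pos: [0.5185, 0.1293, 0.0538]
orientation: [-0.046, 0.999, -0.002, -0.003]
wrist_force: [0.3, -0.5, -0.3]
grip_width: 0.04
```

>>> move_arm([
  {"linear": [0,0,0],"rot": [0,0,0]},
  {"linear": [0,0,0],"rot": [0,0,0]},
  {"linear": [0,0,0],"rot": [0,0,0]},
  {"linear": [0,0,0],"rot": [0,0,0]},
  {"linear": [0,0,0],"rot": [0,0,0]},
], claw=0, force=30)

```text
clock: 9.1
tool_pos: [0.5184, 0.1296, 0.0538]
orientation: [-0.046, 0.999, -0.001, -0.003]
wrist_force: [-0.6, 2.9, 0.6]
grip_width: 0.0209
```

Run:
```python
from h import *
snap('wrist','w10');
for i in range(3):
  s=sensors.read_state(); print(s['tool_pos'],s['orientation'],s['wrist_force'],s['grip_width'],s['clock']); snap('scene','s10',(230,90,330,180),6)
```

```text
[0.51841753 0.12958618 0.0537768 ] [-0.04554841  0.99895692 -0.00138584 -0.00291316] [-0.63484217  2.99720993  0.80594328] 0.02094271115033531 9.15
[0.51841658 0.12957346 0.05376522] [-0.04549921  0.99895923 -0.00137448 -0.00289638] [0.30219142 3.06671009 0.02933558] 0.020939031318187203 9.2
[0.51843397 0.12956053 0.05377546] [-0.04550289  0.99895905 -0.00138545 -0.00289539] [-0.95381623  4.12473803 -0.35575083] 0.021264798252025915 9.25
```

View pics/w10.png

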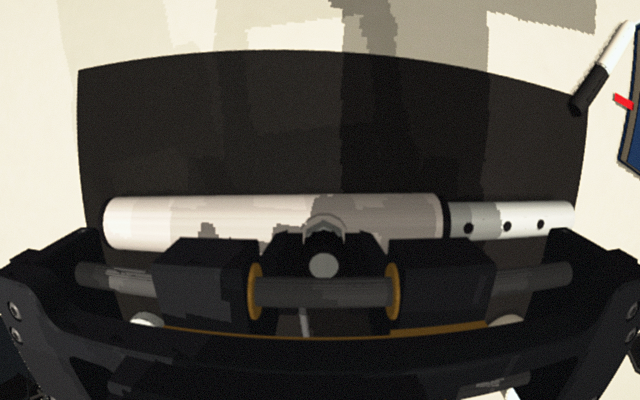

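View pics/s10.png

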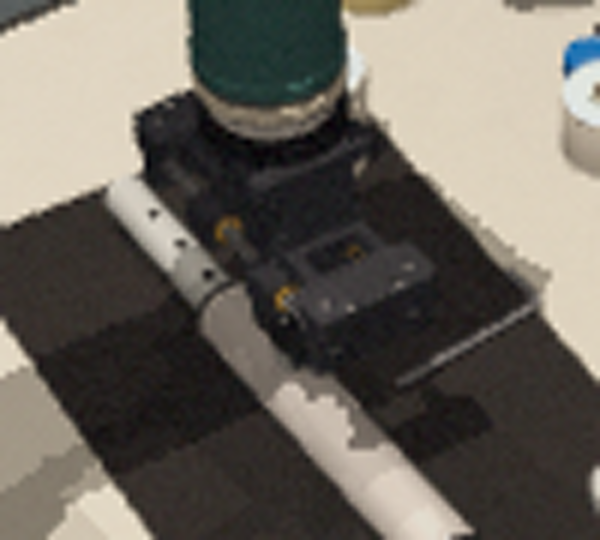

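The gripper holds the knob at 21 mm opening, with a 3 N sideways load. Now pulling straight up slowly, watching the force.

>>> move_arm([
  {"linear": [0,0.02,0.2],"rot": [0,0,0]},
  {"linear": [0,0.03,0.4],"rot": [0,0,0]},
  {"linear": [0,0.03,0.6],"rot": [0,0,0]},
  {"linear": [0,0.03,0.8],"rot": [0,0,0]},
  {"linear": [0,0.03,0.8],"rot": [0,0,0]},
])

```text
clock: 9.93
tool_pos: [0.5183, 0.1296, 0.0618]
orientation: [-0.046, 0.999, -0.002, -0.003]
wrist_force: [-0.1, 1.6, -3.8]
grip_width: 0.021
```

Run:
```python
from h import *
S=[]
for i in range(6):
  s=sensors.read_state(); S.append([*s['tool_pos'],*s['wrist_force'],s['grip_width'],s['clock']]); snap('wrist','w11')
print(np.array(S).round(4))
```

```text
[[ 0.5183  0.1296  0.0618 -0.0814  1.5545 -3.7844  0.021   9.925 ]
 [ 0.5182  0.1296  0.0617  2.0593  0.3207 -3.9378  0.0209  9.975 ]
 [ 0.5183  0.1296  0.0616  0.9978  0.6718 -4.0524  0.0214 10.025 ]
 [ 0.5183  0.1297  0.0616  1.0965  0.7009 -3.6541  0.021  10.075 ]
 [ 0.5183  0.1297  0.0616  0.159   0.5329 -3.7572  0.021  10.125 ]
 [ 0.5183  0.1296  0.0616  1.2356  0.4911 -4.3125  0.021  10.175 ]]
```

View pics/w11.png

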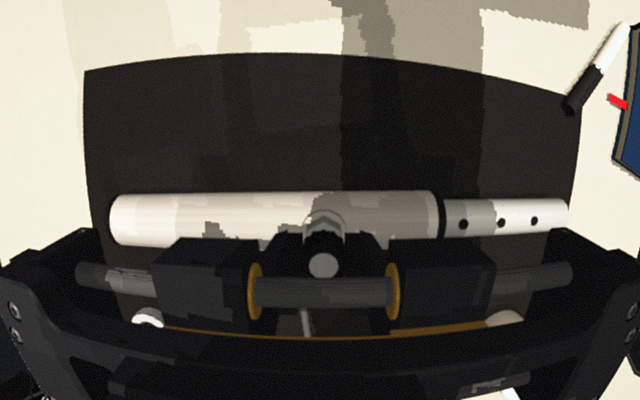

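At 7.8 mm of lift the pull is 3.9 N, which matches the spring (about 3.6 N), and the knob has not slipped (disc still at (323,266)). Continuing toward the stop.

>>> move_arm([
  {"linear": [0,0,0.1],"rot": [0,0,0]},
  {"linear": [0,0,0.2],"rot": [0,0,0]},
  {"linear": [0,0,0.3],"rot": [0,0,0]},
  {"linear": [0,0,0.37],"rot": [0,0,0]},
  {"linear": [0,0,0.37],"rot": [0,0,0]},
])

```text
clock: 10.85
tool_pos: [0.5183, 0.1297, 0.0654]
orientation: [-0.046, 0.999, -0.002, -0.003]
wrist_force: [0.1, 0.1, -4.0]
grip_width: 0.0208
```

Run:
```python
from h import *
S=[]
for i in range(6):
  s=sensors.read_state(); S.append([*s['tool_pos'],*s['wrist_force'],s['grip_width'],s['clock']]); snap('wrist','w12')
print(np.array(S).round(4), np.array(S)[:,5].mean())
```

```text
[[ 0.5183  0.1297  0.0654  0.1293  0.082  -4.0247  0.0208 10.85  ]
 [ 0.5182  0.1297  0.0653  0.6623 -0.4763 -4.3943  0.0212 10.9   ]
 [ 0.5182  0.1297  0.0653  1.0009 -0.9681 -3.537   0.0209 10.95  ]
 [ 0.5182  0.1297  0.0653  0.4095 -0.2881 -5.8361  0.0216 11.    ]
 [ 0.5183  0.1297  0.0653  0.7257  0.2206 -5.1237  0.0209 11.05  ]
 [ 0.5183  0.1297  0.0653 -0.1159 -0.3334 -5.0069  0.0209 11.1   ]] -4.653796986636419
```

>>> move_arm([
  {"linear": [0,0,0.03],"rot": [0,0,0]},
  {"linear": [0,0,0.05],"rot": [0,0,0]},
  {"linear": [0,0,0.05],"rot": [0,0,0]},
])

```text
clock: 11.52
tool_pos: [0.5183, 0.1297, 0.0658]
orientation: [-0.046, 0.999, -0.002, -0.003]
wrist_force: [0.4, 0.9, -5.6]
grip_width: 0.0213
```

Run:
```python
from h import *
S=[]
for i in range(8):
  s=sensors.read_state(); S.append([*s['tool_pos'],*s['wrist_force'],s['grip_width'],s['clock']]); snap('wrist','w13')
print(np.array(S).round(4)[::3], np.array(S)[:,3:6].mean(0))
```

```text
[[ 0.5183  0.1297  0.0658  0.3966  0.9378 -5.5555  0.0213 11.525 ]
 [ 0.5182  0.1297  0.0658  0.9878  0.8118 -4.8599  0.0209 11.675 ]
 [ 0.5182  0.1296  0.0658  0.8296  0.493  -4.47    0.0211 11.825 ]] [ 0.73537482  0.43725173 -4.48975206]
```

>>> move_arm([
  {"linear": [0,0,0.02],"rot": [0,0,0]},
  {"linear": [0,0,0.04],"rot": [0,0,0]},
  {"linear": [0,0,0.04],"rot": [0,0,0]},
])

```text
clock: 12.3
tool_pos: [0.518, 0.1296, 0.0659]
orientation: [-0.046, 0.999, -0.002, -0.003]
wrist_force: [1.0, 1.1, -7.5]
grip_width: 0.0211
```

Run:
```python
from h import *
S=[]
for i in range(10):
  s=sensors.read_state(); S.append([*s['tool_pos'],*s['wrist_force'],s['grip_width'],s['clock']]); snap('wrist','w14')
snap('scene','s14',(220,90,340,200),5)
print(np.array(S).round(4)[::3], np.array(S)[:,3:6].mean(0))
```

```text
[[ 0.518   0.1296  0.0659  1.0413  1.1385 -7.4609  0.0211 12.3   ]
 [ 0.518   0.1296  0.0659  0.2289  0.6087 -7.7628  0.0211 12.45  ]
 [ 0.518   0.1296  0.0659  0.1638  0.733  -7.5321  0.0208 12.6   ]
 [ 0.5179  0.1295  0.0659 -0.0514  1.0993 -8.1655  0.0209 12.75  ]] [ 0.39382849  0.73901858 -7.51855887]
```

View pics/w14.png

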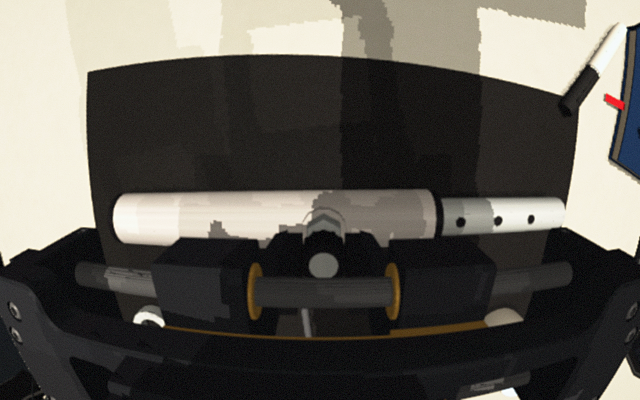

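View pics/s14.png

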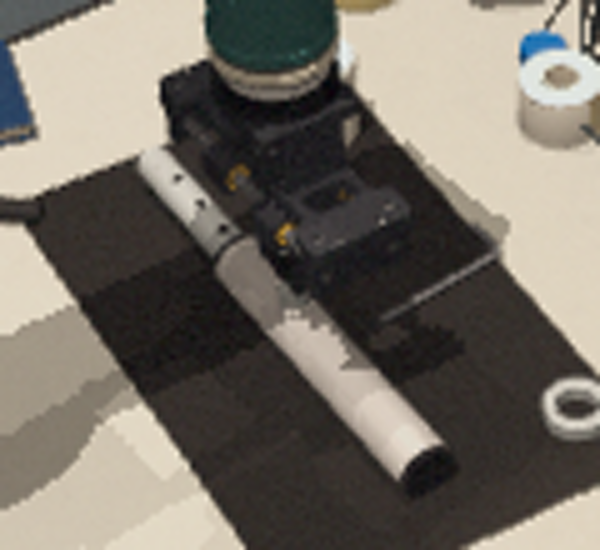

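The stop is reached: force jumped to 7.5 N with no further motion. The column weighs 8.8 N, so I'll ease off slightly to keep it firmly down.

>>> move_arm([
  {"linear": [0,0,0.01],"rot": [0,0,0]},
  {"linear": [0,0,0.01],"rot": [0,0,0]},
])

```text
clock: 13.1
tool_pos: [0.5177, 0.1294, 0.0659]
orientation: [-0.046, 0.999, -0.002, -0.004]
wrist_force: [0.7, -0.3, -7.4]
grip_width: 0.0213
```

Run:
```python
from h import *
S=[]
for i in range(10):
  s=sensors.read_state(); S.append([*s['tool_pos'],*s['wrist_force'],s['grip_width'],s['clock']]); snap('wrist','w15')
snap('top','t15',(170,145,325,245),5)
print(np.array(S).round(5)[::3], np.array(S)[:,3:6].mean(0))
```

```text
[[ 0.51768  0.12942  0.06588  0.67978 -0.2558  -7.36972  0.02129 13.1    ]
 [ 0.51773  0.12945  0.06591 -0.55595 -0.78073 -8.50815  0.02132 13.25   ]
 [ 0.51772  0.12942  0.0659   0.15647  0.32997 -8.53774  0.02116 13.4    ]
 [ 0.51777  0.12948  0.06592 -0.35195  0.24934 -9.52233  0.02108 13.55   ]] [ 0.07451208 -0.06967105 -8.50675608]
```

View pics/t15.png

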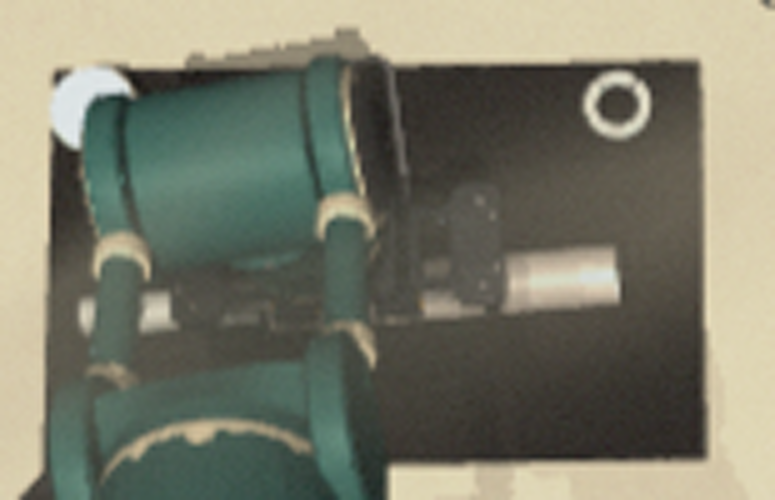

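The force is creeping up to 8.5–9 N because the arm keeps integrating toward its target. I'll ease down a fraction of a millimetre.

>>> move_arm([
  {"linear": [0,0,-0.03],"rot": [0,0,0]},
  {"linear": [0,0,-0.03],"rot": [0,0,0]},
  {"linear": [0,0,-0.03],"rot": [0,0,0]},
])

```text
clock: 14.02
tool_pos: [0.518, 0.1295, 0.0659]
orientation: [-0.046, 0.999, -0.002, -0.003]
wrist_force: [-0.9, -0.5, -5.4]
grip_width: 0.0212
```

Run:
```python
from h import *
S=[]
for i in range(14):
  s=sensors.read_state(); S.append([*s['tool_pos'],*s['wrist_force'],s['grip_width'],s['clock']]); snap('wrist','w16')
S=np.array(S);print(S.round(5)[::3], S[:7,3:6].mean(0),S[7:,3:6].mean(0))
```

```text
[[ 0.51796  0.12946  0.06587 -0.9335  -0.48941 -5.41822  0.02124 14.025  ]
 [ 0.51799  0.1295   0.06587 -0.86989 -0.26739 -5.88648  0.02119 14.175  ]
 [ 0.51795  0.12948  0.06583 -0.56727 -0.21378 -3.94833  0.02114 14.325  ]
 [ 0.51795  0.12949  0.06579 -0.7842  -0.58347 -4.34528  0.02108 14.475  ]
 [ 0.51786  0.12947  0.06569 -0.29901 -0.56834 -4.48759  0.02112 14.625  ]] [-0.53994898 -0.16825589 -5.33400998] [-0.67586386 -0.1134998  -4.45518782]
```

Run:
```python
from h import *
S=[]
for i in range(10):
  s=sensors.read_state(); S.append([*s['tool_pos'],*s['wrist_force'],s['grip_width'],s['clock']]); snap('scene','s17',(220,90,340,200),5)
S=np.array(S);print(S.round(5)[::3], S[:,3:6].mean(0))
```

```text
[[ 0.51788  0.12946  0.06568 -1.12254 -0.81078 -4.93253  0.02122 14.725  ]
 [ 0.51785  0.12947  0.06564 -0.83853  0.19552 -4.58896  0.02108 14.875  ]
 [ 0.51782  0.12951  0.06562 -1.06232 -1.00696 -4.64477  0.02123 15.025  ]
 [ 0.51779  0.12947  0.06561  0.07996 -0.57079 -4.02214  0.0212  15.175  ]] [-0.62953248 -0.54153102 -4.43979147]
```

View pics/s17.png

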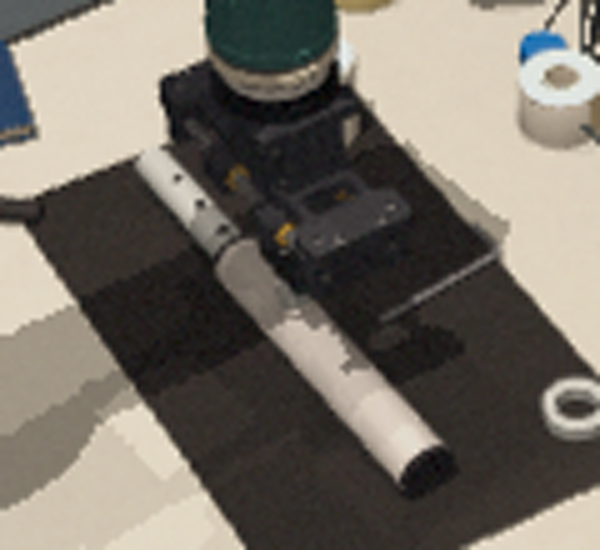

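View pics/w16.png

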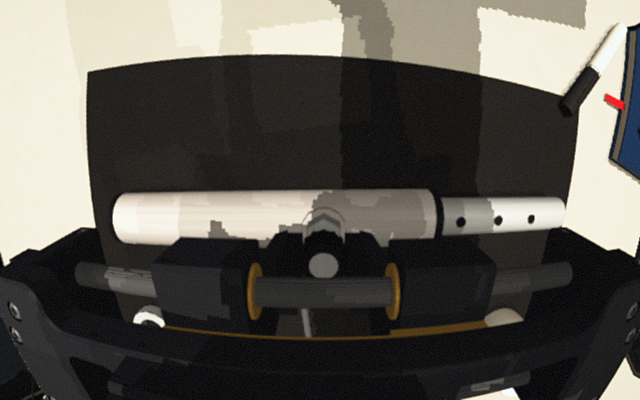

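The column sits flat on the mat (tube end at crop (430,475), unchanged), the knob is held at (323,266), and the collar and hex key are undisturbed. The hold is steady at 4.4 N, which is the spring force at the stop. Handing in.

```bash
python3 -c "
from h import *
print(workorder.sign_off())"
```

```text
the job is handed in; nothing more can be done
None
```

I rolled the column over and signed off at about 15 s, with the gripper still holding the knob pulled back and the column down on the mat.

- **Roll:** I pushed the tube along the mat with the open fingers either side of the knob. It travelled about 33 mm and came to rest on its flat with the knob straight up.
- **Pull:** I gripped the knob at 21 mm opening with 30 N and pulled it straight up. The stop showed about 12 mm up, where the force jumped to 7.5 N with no more motion.
- **Near lift:** the force then crept to about 8.5–9.5 N, roughly the column's own weight of 8.8 N. I eased down about 0.3 mm; the pictures before and after show the column in the same place.
- **Last checks:** lift is about 11.8 mm and the pull is a steady 4.4 N, as expected for the spring near the stop. In the last views the collar and hex key had not moved. I could see only part of the pot, and did not check the amber bottle again.
- **Disagreements:** the cameras put the knob up to about 9 mm apart before the grasp, and the wrist camera measured the column 3–5% too long. The final grasp was centred. The top view read the upright knob about 5° off vertical; I put that down to measurement error, since the scene view matched vertical.

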